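# Sort vials and jars into their sample boxes

## Task

The sample containers have been put back in a muddle: sort them by shape. Stand every slim vial upright in the long card box with three bays, one vial to a bay, and stand both wide jars upright in the undivided card box. Do not tip over any vial or jar, and leave the two bottles and the tube rack standing where they are.

Things in the scene. Friction and masses are not known exactly. Their poses are not given: they have to be found in the camera images.
- vial_box: Vials' open card box, fixed: 80 (x) by 202 mm (y), 25 mm high; floor, walls and two dividers 4 mm thick, dividers as high as the walls. Three bays, each 72 (x) by 62 mm (y) inside, centred at y = -66, 0, +66 mm. Origin: centre of underside, z up. One end bay starts empty; of the other two one holds a vial, one a wrong jar. Lies on either side of the bench.
- jar_box: Jars' open card box, undivided, fixed: 92 (x) by 158 mm (y), 25 mm high, inside 84 by 150 mm, floor and walls 4 mm thick. Origin: centre of underside, z up. One vial starts in it; there is room for two jars side by side along its y. On the other side of the bench from the vial box.
- vial_1: Slim sample vial, upright: amber glass body 25 mm across, 56 mm high, white screw cap 26 mm across from 56 to 80 mm height (80 mm overall), about 50 g, loose. Origin: centre of its underside, z up along its axis. Starts in one of the bays of the vial box, where it belongs.
- vial_2: Slim sample vial, upright: amber glass body 25 mm across, 56 mm high, white screw cap 26 mm across from 56 to 80 mm height (80 mm overall), about 50 g, loose. Origin: centre of its underside, z up along its axis. Starts standing in the jar box.
- vial_3: Slim sample vial, upright: amber glass body 25 mm across, 56 mm high, white screw cap 26 mm across from 56 to 80 mm height (80 mm overall), about 50 g, loose. Origin: centre of its underside, z up along its axis. Starts standing on the bench between the boxes, among the bottles.
- jar_1: Wide sample jar: upright cylinder, amber glass body 48 mm in diameter and 36 mm high, white lid 50 mm in diameter from 36 to 62 mm height (62 mm overall), about 120 g, loose. Origin: centre of its underside, z up along its axis. Starts in one of the bays of the vial box.
- jar_2: Wide sample jar: upright cylinder, amber glass body 48 mm in diameter and 36 mm high, white lid 50 mm in diameter from 36 to 62 mm height (62 mm overall), about 120 g, loose. Origin: centre of its underside, z up along its axis. Starts standing on the bench between the boxes, among the bottles.
- wash_bottle: Bystander: white wash bottle, 64 mm in diameter up to 115 mm, then a green cap 38 mm wide to 145 mm and a thin bent green spout, 172 mm high overall and reaching 48 mm out from the axis along its x; about 350 g, loose. Origin: centre of its underside, z up. Leave it standing where it is.
- reagent_bottle: Bystander: round dark green glass reagent bottle with black cap and paper label, 64 mm in diameter, 125 mm high, about 350 g, loose. Origin: centre of its underside, z up. Leave it standing where it is.
- tube_rack: Bystander: red block-shaped tube rack, 85 mm (x) by 200 mm (y) by 45 mm high, about 400 g, loose, beyond the bottles. Origin: centre of its underside, z up. Leave it where it is.
Not all that is in view belongs to the job. What is shaped like the jar_1 but pink or red is not meant.

How it is judged:
By the outcome, as a careful person would: the job done as asked, in the order asked, and still so for the second after the job is handed in, with the robot touching nothing.
It also fails if it takes over 72 s, if anything falls off the work surface, if the arm or the gripper's body presses on something with over 40 N, if the wrist force passes 120 N, or if a joint passes its speed limit or range.

## Robot

A 6-joint arm with a two-finger parallel gripper is mounted at the origin on the work surface. World frame = base frame: x ahead of the robot, y to its left, z up, the work surface at z = 0. Lengths are in mm, angles in degrees, forces in N, time in s.
With the tool pointing down it reaches from about 275 to 875 mm from the base axis. Payload 12.5 kg.
Tool frame: the origin (TCP) lies at the very end of the fingers, on their centre line; the grasp point (between the pads) lies 19 mm behind it; z points along the fingers, y is the line along which they close (so a half turn about z gives the same grasp; the last joint's range is limited). The gripper opens to 85 mm and grips with 20 to 120 N. Pads are 22 mm wide; open, the fingers measure 114 mm over their backs; the gripper's body (76 mm by 85 mm) begins 54 mm behind the grasp point. The pads swing forward as they close: fully open they stand 13 mm farther back than shut.
Start: joints at [-73.545, 20.094, 94.641, -0, 65.266, -4.847], TCP at [199.829, -512.399, 231.29] pointing down, gripper open.
Joint ranges: [-157.81, 157.81], [-45, 120.19], [0.68, 151.7], [-89.99, 269.99], [4.06, 180], [-164.3, 164.3]. Speed limits (degrees/s): [127.2, 127.2, 159.86, 180, 180, 180].

## Interface

Orientations are given as [roll, pitch, yaw] about the fixed x, y, z axes, in that order (R = Rz(yaw) Ry(pitch) Rx(roll)).
In Python, from workcell import arm gives the robot as it stands. Calls block until the motion is done:
- arm.move_ptp(position, orientation): joint-space move of the TCP to a pose.
- arm.movel(position, rot=None, rate=150, max_force=None): straight line of the TCP; rot=None keeps the orientation; rate is the mean speed in mm/s. With max_force (N) it stops when the force on the tool has changed by that much, and returns True; else False.
- arm.move_j(angles): joint-space move.
- arm.set_gripper(opening, f_grip=None): finger opening in mm; f_grip is the grip in N (None keeps the last); returns when the fingers have stopped.
- arm.dwell(seconds).
- arm.solve_ik(position, orientation): joint angles nearest the present ones, or None.
- arm.observe(): the state.
- arm.get_image(name): name is "scene" or "top" or "wrist"; returns the picture (480x640x3 uint8, blue, green, red); there is no depth.
- arm.camera_params(name): a dict with "fx", "fy", "cx", "cy" (pixels), "world_from_camera" (4x4, takes a point from camera to world coordinates); the wrist camera has in their place "tool_from_camera" (4x4, takes a point from camera to tool coordinates, whose origin is the TCP and whose axes are the flange's). Camera axes: x right, y down, z forward; pixel columns grow to the right and rows downward; lengths in mm; the calibration is good to about 2 mm. A picture is of the moment at which its call begins: read the wrist's pose just before it. camera_params takes no time and is no camera call.
A pose or a line that the arm cannot do raises arm.PlanningError and nothing moves.
- arm.finish_job(): hands the job in; it is judged then, once.
Trained networks look in the newest picture that a camera, given by its name, has taken for a name from the list of things; names that differ only in an ending like _2 or _b are one class to them, and where a whole thing is asked for, a point or a joint stands for the part that bears it (a point fixed in the world has none). Each returns a list of dicts, best first, with "score" (0 to 1); they miss things now and then, are a little off and sometimes report something else, mostly with a low value. They report only what shows in the picture. A call takes as long as a camera call. They do not tell look-alikes from the thing itself.
- arm.cut_out(camera, label): "pixels" (480x640 bool, what is visible of it) and "box" ([left, top, width, height] in pixels, round what is visible of it).
- arm.spot_point(camera, label): "uv" ([column, row] in pixels: a listed point, or the origin of a listed thing).
The state is a dict: "time": time; "joint_pos": joint angles; "joint_vel": joint speeds; "joint_efforts": joint torques, N m; "position": TCP position; "tool_rot": TCP orientation; "wrist_force": force on the tool from outside, world axes, zero at the start; "ft_torque": the same for the moment, N m; "width": finger opening in mm; "finger_force": force on a finger pad.
Only numpy, scipy, OpenCV 4.12 (cv2) and the standard library are available. Lean on these libraries where they do the work, as an engineer would, in place of code of your own. Each camera call takes 0.05 s, during which the arm holds its last target. There are 200 camera calls.

## Working session

There is one attempt and no reset: what is moved stays moved. The work goes in short steps, each a Python script; the robot and the scene stay as the last script left them, time stands still between calls to the robot, and variables do not carry over. Pictures are saved under pics/ and viewed, at most 10 in all, crops included, and the job is handed in when it is done.

```bash
mkdir -p pics; ls
python3 - <<'E'
from workcell import arm
import cv2, numpy as np
for n in("top","scene"):
    im=arm.get_image(n); cv2.imwrite(f"pics/{n}0.png",im)
    p=arm.camera_params(n); print(n,p["fx"],p["fy"],p["cx"],p["cy"]); print(np.round(p["world_from_camera"],3).tolist())
print(np.round(arm.camera_params("wrist")["tool_from_camera"],3).tolist())
o=arm.observe(); print(o)
E
```

```text
pics
top 557.6540956296008 557.6540956296008 319.5389663571434 237.09289771772325
[[0.035, -0.978, 0.205, 385.124], [-0.999, -0.034, 0.007, -38.916], [-0.0, -0.205, -0.979, 1173.772], [0.0, 0.0, 0.0, 1.0]]
scene 595.2659698466819 595.2659698466819 317.0965365463166 233.4811501674643
[[0.879, 0.351, -0.323, 946.878], [0.477, -0.631, 0.613, -605.398], [0.011, -0.692, -0.721, 744.51], [0.0, 0.0, 0.0, 1.0]]
[[0.0, -0.966, -0.259, 66.56], [1.0, 0.0, 0.0, -1.578], [-0.0, -0.259, 0.966, -143.291], [0.0, 0.0, 0.0, 1.0]]
{'time': 0.1, 'joint_pos': array([-7.35453399e+01,  2.01197216e+01,  9.46731903e+01,  2.43773903e-04,
        6.52654552e+01, -4.84753799e+00]), 'joint_vel': array([ 0.08610369, -0.1283801 , -0.02572949,  0.13838099, -0.07135922,
        0.0276459 ]), 'joint_efforts': array([ 1.33811387e-03, -5.06832254e+01, -2.91875589e+01, -4.57830834e-05,
        2.63783688e-03,  2.17304284e-05]), 'position': array([ 199.74564237, -512.12899464,  230.82748685]), 'tool_rot': array([-1.79941860e+02, -5.15280249e-03,  2.13020934e+01]), 'wrist_force': array([-0.26045923, -0.44859413, -0.02294283]), 'ft_torque': array([-0.00710659, -0.01055278, -0.01316186]), 'finger_force': 0.0, 'width': 85.47583393193588}
```

View pics/top0.png

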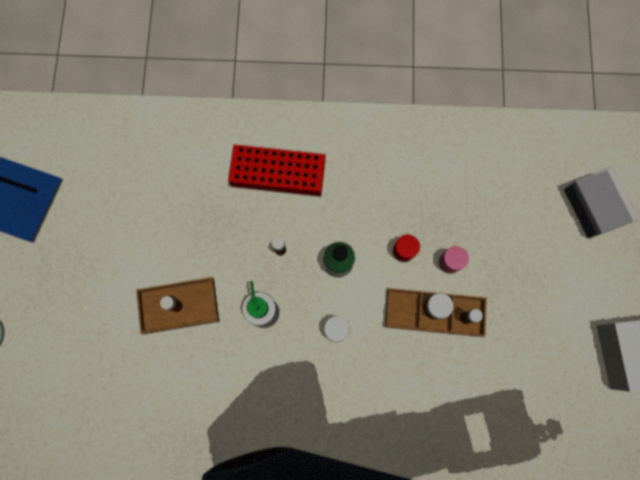

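View pics/scene0.png

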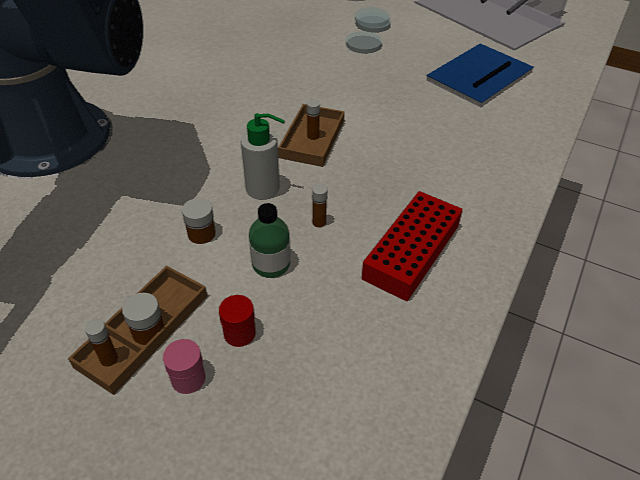

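The top view shows:
- **Vial box:** (437,312), with its left end bay empty. jar_1 is in the middle bay at (440,306) and vial_1 at (475,316).
- **Jar box:** (178,305), with vial_2 at (168,303).
- **Loose on the bench:** vial_3 at (279,246) and jar_2 at (336,328).
- **Bystanders:** wash bottle (258,308), reagent bottle (339,258) and rack (277,170).

Four things are jar-shaped: white-lidded ones at (440,306) and (336,328), red at (407,247) and pink at (455,259). Only the two white-lidded ambers fit the description. I'll confirm that in a crop with fitted outlines overlaid.

```bash
cat > h.py <<'E'
from workcell import arm
import cv2, numpy as np
from scipy.optimize import least_squares
def project(n,P):
    p=arm.camera_params(n); T=np.linalg.inv(p["world_from_camera"])
    q=np.asarray(P)@T[:3,:3].T+T[:3,3]
    return np.c_[p["fx"]*q[:,0]/q[:,2]+p["cx"],p["fy"]*q[:,1]/q[:,2]+p["cy"]]
def cyl(x,y,z0,z1,r):
    a=np.linspace(0,2*np.pi,40,endpoint=False)
    c=np.c_[x+r*np.cos(a),y+r*np.sin(a)]
    return np.vstack([np.c_[c,0*a+z] for z in(z0,z1)])
def hullc(pts):
    m=cv2.moments(cv2.convexHull(np.float32(pts))); return np.array([m["m10"],m["m01"]])/m["m00"]
DIM=dict(vial=(56,80,13),jar=(36,62,25))
def masks(n,cls):
    """(image, cap pixel masks of all detections of the class)"""
    im=arm.get_image(n); S=cv2.cvtColor(im,cv2.COLOR_BGR2HSV)[...,1]
    return im,[(d["score"],(d["pixels"]&(S<70)).astype(np.uint8)) for d in arm.cut_out(n,cls+"_1")]
def fitcap(obs,cls,base):
    z0,z1,r=DIM[cls]
    f=lambda v:np.concatenate([hullc(project(n,cyl(*v,base+z0,base+z1,r)))-c for n,c in obs])
    s=least_squares(f,[450,0]); return s.x,s.fun
def boxcorners(v,lx,ly,z):
    c,s=np.cos(v[2]),np.sin(v[2]); q=np.array([[1,1],[1,-1],[-1,-1],[-1,1]])*[lx/2,ly/2]
    return np.c_[q@np.array([[c,s],[-s,c]])+v[:2],np.full(4,z)]
E
cat > loc.py <<'E'
from h import *
out={}; ims={}
for cls in("vial","jar"):
    for n in("top","scene"):
        im,ms=masks(n,cls); ims[n]=im
        for s,m in ms:
            if m.sum()<25: print(cls,n,round(s,2),"few",m.sum()); continue
            h=np.argwhere(m)[:,::-1].astype(np.float32); c=hullc(h)+0
            xy,_=fitcap([(n,c)],cls,2); print(cls,n,round(s,2),np.round(c,1),m.sum(),np.round(xy,1))
im=ims["top"]
hsv=cv2.cvtColor(im,cv2.COLOR_BGR2HSV)
br=((hsv[...,0]<22)&(hsv[...,0]>5)&(hsv[...,1]>90)).astype(np.uint8)
for lab,w,lx,ly in(("vial_box",(375,280,500,345),80,202),("jar_box",(130,270,225,340),92,158)):
    m=br*0; m[w[1]:w[3],w[0]:w[2]]=br[w[1]:w[3],w[0]:w[2]]
    m=cv2.morphologyEx(m,cv2.MORPH_OPEN,np.ones((2,2)))
    h=cv2.convexHull(np.argwhere(m)[:,::-1].astype(np.float32))
    H=m*0; cv2.fillConvexPoly(H,h.astype(np.int32),1)
    H=cv2.GaussianBlur(H.astype(np.float32),(0,0),1)
    def cost(v):
        P=np.vstack([boxcorners(v,lx,ly,0),boxcorners(v,lx,ly,25)])
        q=cv2.convexHull(np.float32(project("top",P)))
        M=np.zeros(H.shape,np.uint8); cv2.fillConvexPoly(M,np.int32(np.round(q*16)),1,shift=4)
        return np.abs(cv2.GaussianBlur(M.astype(np.float32),(0,0),1)-H).sum()
    from scipy.optimize import minimize
    p0=[430,-280 if lab[0]=="v" else 240,0]
    b=min((minimize(cost,[p0[0],p0[1],a],method="Nelder-Mead",options=dict(initial_simplex=[[p0[0],p0[1],a],[p0[0]+20,p0[1],a],[p0[0],p0[1]+20,a],[p0[0],p0[1],a+.1]])) for a in(-.1,0,.1)),key=lambda r:r.fun)
    print(lab,b.x,np.degrees(b.x[2]),b.fun,H.sum())
    cv2.polylines(im,[np.int32(project("top",boxcorners(b.x,lx,ly,25))*16)],1,(255,0,0),1,shift=4)
cv2.imwrite("pics/fit.png",cv2.resize(im[215:355,120:520],(800,280),interpolation=cv2.INTER_CUBIC))
for lab in("wash_bottle","reagent_bottle"):
    d=arm.spot_point("top",lab); print(lab,[np.round(e["uv"]) for e in d[:1]])
E
python3 loc.py
```

```text
vial top 0.77 [474.3 315.5] 166 [450.   0.]
vial top 0.57 [167.7 303.3] 149 [478.1   0. ]
vial top 0.54 [279.  246.6] 140 [594.1   0. ]
vial top 0.45 [438.8 306.1] 514 [450.   0.]
vial scene 0.88 [313.1 107.7] 198 [562.5   0. ]
vial scene 0.83 [ 96.1 331.2] 452 [316.4   0. ]
vial scene 0.75 [321.  199.4] 311 [618.7   0. ]
jar top 0.86 [453.1 259.9] 46 [590.6   0. ]
jar top 0.64 [438.7 305.8] 513 [478.1   0. ]
jar top 0.6 few 21
jar top 0.59 [335.9 329. ] 488 [450.   0.]
jar scene 0.76 [199.4 215.6] 800 [421.9   0. ]
jar scene 0.74 [138.2 328.7] 211 [372.7   0. ]
jar scene 0.68 [190.4 370.3] 34 [450.   0.]
jar scene 0.67 [141.2 311.1] 1157 [372.7   0. ]
jar scene 0.67 [244.3 324.1] 30 [562.5   0. ]
vial_box [ 4.76913594e+02 -2.77073218e+02 -5.88887230e-02] -3.3740752883289287 141.0 3993.0
jar_box [4.72004893e+02 2.58705118e+02 1.85376067e-01] 10.621266261768413 145.0 3599.9998
wash_bottle [array([261., 312.])]
reagent_bottle [array([341., 262.])]
```

View pics/fit.png

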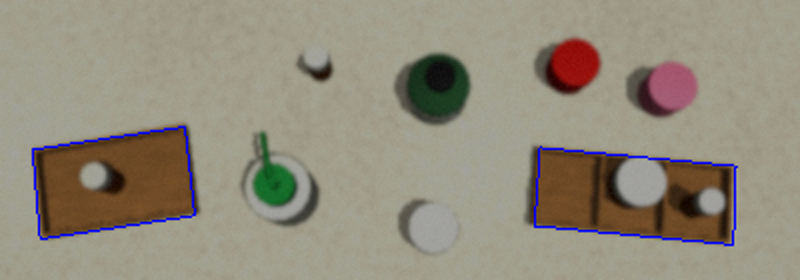

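The crop confirms it: both jars with white lids, in the middle bay at (640,180) and on the bench at (433,227), are the ones meant. The red (573,64) and pink (670,88) ones are look-alikes. The box outlines fit well, and the empty bay is the one at the +y end.

```bash
sed -i 's/least_squares(f,\[450,0\])/least_squares(f,[450,0],diff_step=1e-2,x_scale=100)/; s/least_squares(f,\[450,0\],diff_step=1e-2,x_scale=100)/least_squares(lambda w:f(w-1000),[1450,1000],diff_step=1e-2)/; s/return s.x,s.fun/return s.x-1000,s.fun/' h.py
python3 - <<'E'
from h import *
D=dict(vial_1=("vial",4,(474.3,315.5),(96.1,331.2)),vial_2=("vial",4,(167.7,303.3),(313.1,107.7)),vial_3=("vial",0,(279,246.6),(321,199.4)),
jar_1=("jar",4,(438.7,305.8),(141.2,311.1)),jar_2=("jar",0,(335.9,329),(199.4,215.6)))
for k,(c,b,t,s) in D.items():
    print(k,*[np.round(np.r_[fitcap(o,c,b)],1) for o in([("top",t)],[("scene",s)],[("top",t),("scene",s)])])
def ray(uv,z):
    p=arm.camera_params("top");T=p["world_from_camera"];d=T[:3,:3]@[(uv[0]-p["cx"])/p["fx"],(uv[1]-p["cy"])/p["fy"],1];return np.round((T[:3,3]+d*(z-T[2,3])/d[2])[:2])
print("wash",ray((258,307),145),"tip",ray((250,284),170),"reag",ray((340,254),125),"red",ray((407,246),62),"pink",ray((455,258),62))
E
```

```text
vial_1 [ 469.8 -339.2    0.    -0. ] [ 472.9 -339.3   -0.     0. ] [ 4.717e+02 -3.391e+02 -1.000e-01 -9.000e-01 -6.000e-01 -5.000e-01]
vial_2 [472.6 263.4  -0.    0. ] [475.8 262.6  -0.    0. ] [473.9 263.5  -0.   -0.7  -0.6  -0.5]
vial_3 [594.4  50.4   0.   -0. ] [612.2  41.2  -0.   -0. ] [603.7  47.8   1.5  -4.4  -2.6  -4. ]
jar_1 [ 488.1 -273.4    0.    -0. ] [ 491.4 -274.7    0.    -0. ] [ 4.899e+02 -2.741e+02  3.000e-01 -9.000e-01 -5.000e-01 -7.000e-01]
jar_2 [435.  -69.4   0.   -0. ] [444.9 -73.7  -0.    0. ] [439.6 -70.6   0.6  -2.3  -1.5  -2.2]
wash [466.  77.] tip [505.  91.] reag [574. -71.] red [ 606. -209.] pink [ 585. -306.]
```

```bash
cat >> h.py <<'E'
VB=np.array([476.9,-277.1,-3.37]); JB=np.array([472.0,258.7,10.62])
HI=270
G=dict(vial=(47,50,30),jar=(29,74,40))   # TCP above base, opening, grip force
def loc(B,x,y):
    a=np.radians(B[2]); return B[:2]+[x*np.cos(a)-y*np.sin(a),x*np.sin(a)+y*np.cos(a)]
def R(yaw): return [180,0,yaw]
def hover(xy,yaw): arm.move_ptp([*xy,HI],R(yaw))
def pick(cls,xy,base,yaw):
    z,w,f=G[cls]; hover(xy,yaw); arm.set_gripper(w)
    arm.movel([*xy,base+z+50],rate=250); hit=arm.movel([*xy,base+z],rate=100,max_force=12)
    arm.set_gripper(0,f); o=arm.observe(); arm.movel([*xy,HI],rate=250); o2=arm.observe()
    print("pick",hit,round(o["width"],1),round(o2["width"],1),round(o2["finger_force"],1),round(o2["time"],1))
def place(cls,xy,base,yaw,w):
    z=G[cls][0]; hover(xy,yaw); arm.movel([*xy,base+z+30],rate=250)
    hit=arm.movel([*xy,base+z+1.5],rate=70,max_force=12)
    arm.dwell(.2); arm.set_gripper(w); arm.movel([*xy,base+z+40],rate=120); arm.movel([*xy,HI],rate=250)
    print("place",hit,np.round(arm.observe()["position"],1),round(arm.observe()["time"],1))
def snap(name): cv2.imwrite(f"pics/{name}.png",arm.get_image("top"))
E
python3 - <<'E'
from h import *
o=arm.observe(); arm.movel([*o["position"][:2],HI],rate=200)
for xy,y in((( 473.2,263.3),100.6),(loc(VB,0,66),86.6),(loc(VB,0,0),86.6),(loc(JB,0,37),100.6),((594,50),90)):
    print(np.round(arm.solve_ik([*xy,HI],R(y)),0))
pick("vial",(473.5,263.3),4,100.6)
print(arm.observe()["time"])
E
```

```text
[24. 17. 93. -0. 70. 14.]
[-29.  15.  96.   0.  69. -25.]
[-35.  18.  92.   0.  70. -32.]
[28. 18. 92. -0. 70. 17.]
[ 0. 23. 85. -0. 72.  0.]
pick False 25.3 25.0 29.5 7.1
7.1083
```

Run:
```python
from h import *
place("vial",loc(VB,0,66),4,86.6,45)
pick("jar",(489.5,-274),4,86.6)
place("jar",loc(JB,0,38),4,100.6,68)
im=arm.get_image("top"); 
arm.move_ptp([560,50,330],R(90)); o=arm.observe(); w=arm.get_image("wrist"); print(o["position"],o["tool_rot"])
cv2.imwrite("pics/c1.png",np.hstack([cv2.resize(im[200:360,110:510],(400,160)),cv2.resize(w,(400,300))[:160]*0]) if 0 else np.vstack([cv2.resize(im[215:355,120:520],(640,224)),cv2.resize(w,(480,360),interpolation=cv2.INTER_AREA)[:,:].copy() if 0 else cv2.copyMakeBorder(cv2.resize(w,(480,360)),0,0,0,160,cv2.BORDER_CONSTANT)]))
cv2.imwrite("w1.png",w)
for c in("vial_3","jar_2"):
    for d in arm.cut_out("wrist",c): print(c,round(d["score"],2),d["box"])
```

```text
place True [ 480.2 -210.9  268.3] 12.1
pick False 48.7 49.2 41.5 15.8
place True [464.4 295.8 268.4] 21.2
[559.70240574  50.94115026 329.39677681] [-1.79943024e+02 -1.78209988e-02  9.00532581e+01]
vial_3 0.9 [253.4, 370.3, 24.1, 32.3]
vial_3 0.77 [345.6, 186.5, 24.9, 29.5]
vial_3 0.57 [238.8, 352.7, 59.0, 62.4]
jar_2 0.94 [339.2, 361.2, 38.0, 40.2]
jar_2 0.55 [202.8, 268.1, 46.1, 44.8]
```

View pics/c1.png

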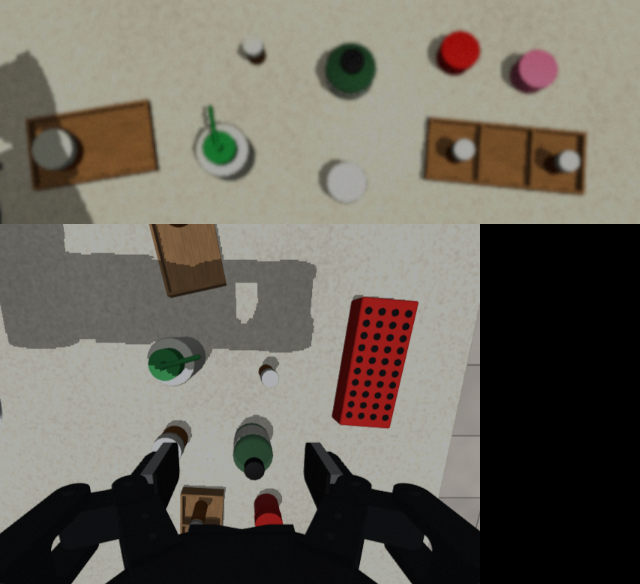

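Both placements worked: vial_2 stands in the +y bay and jar_1 in the far half of the jar box. In the wrist view, vial_3's cap is near full-image (360,207). I'll refine its position from that before picking.

```bash
cat >> h.py <<'E'
from scipy.spatial.transform import Rotation
def wristfit(cls,label,im,o,dets,base,guess):
    p=arm.camera_params("wrist"); T=np.eye(4); T[:3,:3]=Rotation.from_euler("xyz",o["tool_rot"],degrees=True).as_matrix(); T[:3,3]=o["position"]
    T=np.linalg.inv(T@p["tool_from_camera"]); z0,z1,r=DIM[cls]
    def pr(P):
        q=P@T[:3,:3].T+T[:3,3]; return np.c_[p["fx"]*q[:,0]/q[:,2]+p["cx"],p["fy"]*q[:,1]/q[:,2]+p["cy"]]
    g=hullc(pr(cyl(*guess,base,base+z1,r))); 
    b=min((d["box"] for d in dets),key=lambda b:np.hypot(b[0]+b[2]/2-g[0],b[1]+b[3]/2-g[1]))
    c=np.array([b[0]+b[2]/2,b[1]+b[3]/2])
    def f(w):
        q=pr(cyl(*(w-1000),base,base+z1,r-.4)); return (q.min(0)+q.max(0))/2-c
    s=least_squares(f,np.array(guess)+1000,diff_step=1e-3); q=pr(cyl(*(s.x-1000),base,base+z1,r))
    return s.x-1000,b,np.r_[q.min(0),np.ptp(q,axis=0)]
E
python3 - <<'E'
from h import *
o=arm.observe(); im=arm.get_image("wrist")
print([np.round(a,1) for a in wristfit("vial","vial_3",im,o,arm.cut_out("wrist","vial_3"),0,(594.4,50.4))])
hover((435,-69.4),90); arm.dwell(.2)
arm.movel([435,-110,300],rate=250); o=arm.observe(); im=arm.get_image("wrist")
print([np.round(a,1) for a in wristfit("jar","jar_2",im,o,arm.cut_out("wrist","jar_2"),0,(435,-69.4))],arm.observe()["time"])
E
```

```text
[array([602.3,  52.6]), array([345.7, 188.5,  25.1,  30.9]), array([344.2, 188. ,  28.1,  31.9])]
[array([436.2, -69.2]), array([298. , 148.1,  47.6,  46.5]), array([297.6, 146.7,  48.4,  49.4])] 24.0083
```

Run:
```python
from h import *
pick("jar",(436,-69.3),0,90)
place("jar",loc(JB,0,-38),4,100.6,68)
arm.move_ptp([600,10,HI],R(90)); arm.dwell(.3); o=arm.observe(); im=arm.get_image("wrist")
print([np.round(a,1) for a in wristfit("vial","vial_3",im,o,arm.cut_out("wrist","vial_3"),0,(600,50.4))])
print(arm.observe()["time"]); cv2.imwrite("pics/w2.png",im)
```

```text
pick False 49.1 48.8 41.6 27.6
place True [478.4 221.1 268.4] 32.1
[array([603.5,  54.6]), array([312.2, 154.5,  26.1,  33.4]), array([310.9, 155.4,  28.8,  31.6])]
33.4417
```

View pics/w2.png

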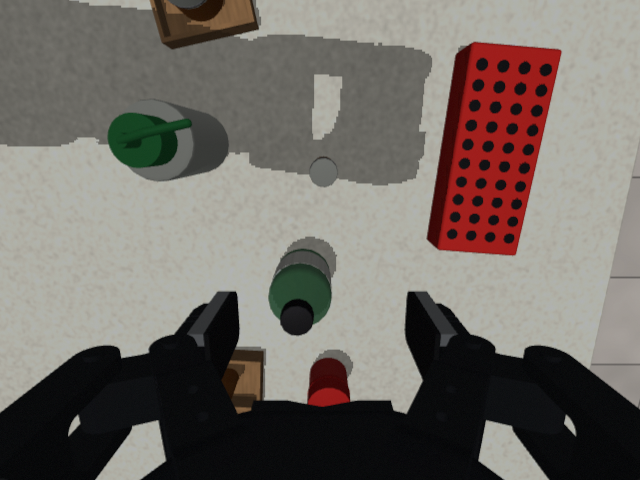

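vial_3's cap is centred near (323,171) in the wrist view, right under the camera. That gives about (602.5, 54), and the space around it is clear.

Run:
```python
from h import *
pick("vial",(602.5,54),0,90)
place("vial",loc(VB,0,0),4,86.6,45)
arm.move_ptp([199.8,-512.4,HI],R(21.3)); arm.dwell(.3)
a=arm.get_image("top"); b=arm.get_image("scene")
cv2.imwrite("pics/f.png",np.vstack([cv2.resize(a[215:355,120:520],(700,245)),cv2.resize(b[80:400,50:480],(470,350)) if 0 else cv2.copyMakeBorder(cv2.resize(b[80:400,50:480],(470,350)),0,0,0,230,cv2.BORDER_CONSTANT)]))
print(arm.observe()["time"],arm.observe()["width"])
```

```text
pick False 25.0 24.6 29.5 36.9
place True [ 476.4 -276.7  268.2] 41.5
43.2583 44.84307029708803
```

View pics/f.png

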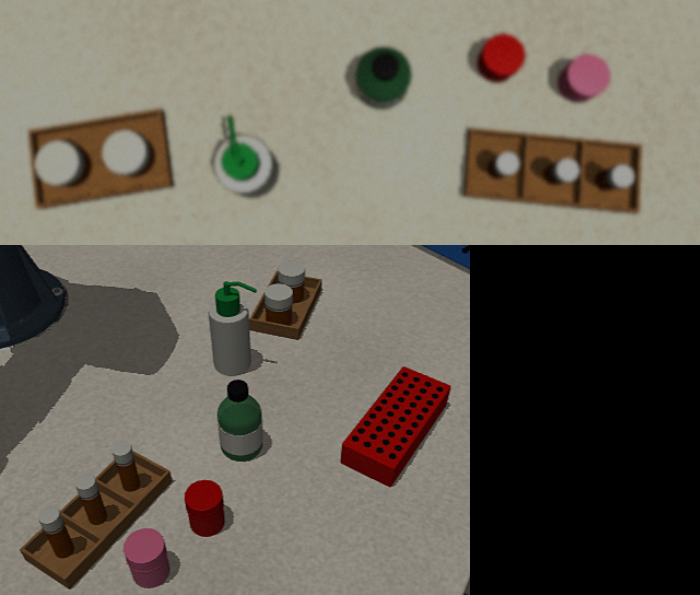

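All three vials stand in their own bays (508,163), (567,170) and (622,177). Both jars stand in the jar box (60,163) and (127,152), and the bystanders haven't moved.

```bash
python3 -c "
from workcell import arm
print(arm.finish_job())"
```

```text
the job is handed in; nothing more can be done
None
```

I handed the job in at about 43 s (limit 72 s): the final pictures show each vial upright in its own bay, both jars upright in the jar box, and the bottles and tube rack where they were.

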